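# Scrub the measuring cup and pin its clamshell jacket shut

## Task

Scrub out the steel measuring cup with the long brush, two full strokes down to the bottom and back up to the rim, and stand the brush back in its stand. Then swing the open half of the clamshell jacket fully shut around the cup, push the lock pin all the way down through the lined-up holes of the three ears and let go of it. Last, grip both halves across their flat backs and finish while still holding them firmly squeezed together, with everything else left where it was.

Things in the scene. Friction and masses are not known exactly. Their poses are not given: they have to be found in the camera images.
- jacket: Clamshell jacket round an upright steel cup, fixed to the table. Origin: on the cup's axis at table level. z up; x runs along the split, from the pin ears (x = -48 mm) to the vertical hinge (x = +42 mm); y from the fixed half to the swinging half's side. Dark base plate 150 x 76 x 10 mm. Shut, the flat backs of the two halves lie at y = -29 and +29 mm: 58 mm is gripped across both.
- half_fixed: The jacket's fixed half: aluminium block on the -y side, 66 mm long in x, z = 14 to 74 mm; its origin and axes are the jacket's.
- half_swing: The jacket's swinging half: aluminium block 66 x 60 mm, flat back at its own y = +29 mm. Origin on the hinge axis at table level; x, y, z parallel to the jacket's when shut. It opens clockwise from above, towards jacket +y, and starts 0.8 to 1.3 rad open; a stop at 0 (shut) and 1.6. Light friction only (0.06 N m, about 1 N at its back): it stays where it is left.
- hinge_axis (a point): Point on the vertical hinge axis of the jacket, 45 mm above the table.
- half_back (a point): Point on the flat outer back of the swinging half, 54 mm from the hinge axis along the half, 60 mm above the table (14 mm below the top edge): push here to shut it, high enough for the gripper to stay clear of the cup rim.
- ear_top (a point): Centre of the mouth of the topmost ear's hole, 56 mm above the table. Three ears, each 30 mm (jacket x) by 24 mm, one above the other, have a vertical 12 mm hole with 2 mm lead-in: the fixed half's at z = 16-28 and 44-56 mm, the swinging half's comes between them at z = 29-43 mm when shut.
- cup_floor (a point): Centre of the steel cup's inner floor, 16 mm above the table; bore 32 mm, outside 38 mm, rim 84 mm above the table (68 mm above the floor), standing 10 mm out of the halves. z up.
- brush: Long straight brush, 184 mm, standing upright head down in its stand, loose. Origin at the centre of the bristle tip, its z along the handle. Stiff grey-white bristle head 22 mm wide, 61 mm long; then 6 mm wire; wooden handle 14 mm wide from z = 104 to 184 mm. About 50 g. Rigid.
- stand_floor (a point): Inner floor of the brush stand, where the bristle tip rests, 10 mm above the table. The stand is a fixed grey tube of 27 mm bore, flared at the mouth to 35 mm, mouth 66 mm above the table, on an 84 mm wide foot. z up.
- pin: Steel lock pin, 81 mm long, upright in one of the two holes of the rack, loose. Origin at the centre of its lower tip, z up. Shaft 10 mm wide for 43 mm with a chamfered foot, collar 17 mm wide from z = 43 to 47 mm, then a plain round grip 16 mm wide up to z = 81 mm. About 70 g.
- pin_collar (a point): Centre of the underside of the pin's collar (43 mm above its tip): comes to rest on ear_top when the pin is fully in, and on the rack's top in the rack.
- rack: Fixed grey block 50 x 110 x 50 mm with two 12 mm holes 64 mm apart along its y, holding the lock pin and a plate spindle, either way round. Origin under its centre.
- spindle: Bystander in the other hole of the rack: shaft and collar like the pin's, then a thin 10 mm stem and a flat 32 mm disc on top, 73 mm tall. Origin at its lower tip.
- jar: Bystander: small sample jar, 52 mm wide, 60 mm tall, between the jacket and a side. Origin under its centre.
- bottle: Bystander: bottle 64 mm wide, 150 mm tall, beyond the jacket. Origin under its centre.
- beaker: Bystander: glass beaker 70 mm wide, 85 mm tall, beyond the jacket. Origin under its centre.
- dish: Bystander: low white dish 90 mm wide, 16 mm tall, beyond the jacket. Origin under its centre.
- spatula: Bystander: spatula 180 mm long, lying along its own x on the table near the robot.
- wrench: Bystander: wrench 150 mm long, lying along its own x on the table near the robot.

How it is judged:
By the outcome, as a careful person would: the job done as asked, in the order asked, and still so for the second after the job is handed in, while the arm keeps its last pose, push and grip.
It also fails if it takes over 72 s, if anything falls off the work surface, if the arm or the gripper's body presses on something with over 40 N, if the wrist force passes 120 N, or if a joint passes its speed limit or range.

## Robot

A 6-joint arm with a two-finger parallel gripper is mounted at the origin on the work surface. World frame = base frame: x ahead of the robot, y to its left, z up, the work surface at z = 0. Lengths are in mm, angles in degrees, forces in N, time in s.
With the tool pointing down it reaches from about 350 to 975 mm from the base axis. Payload 17.4 kg.
Tool frame: the origin (TCP) lies between the finger pads; the fingertips stand 25 mm ahead of it and the grasp point (between the pads) lies 6 mm ahead of it; z points along the fingers, y is the direction in which the jaws open and shut (so a half turn about z gives the same grasp; the last joint's range is limited). The gripper opens to 85 mm and grips with 20 to 120 N. Pads are 22 mm wide; open, the fingers measure 114 mm over their backs; the gripper's body (76 mm by 85 mm) begins 54 mm behind the grasp point. The pads swing forward as they close: fully open they stand 13 mm farther back than shut.
Start: joints at [-75.447, 6.646, 82.598, -0, 90.757, -2.166], TCP at [194.172, -646.475, 256.303] pointing down, gripper open.
Joint ranges: [-162.19, 162.19], [-47.58, 125.68], [4.15, 143.07], [-65.23, 245.23], [0.69, 171.88], [-170.13, 170.13]. Speed limits (degrees/s): [108.29, 108.29, 127.2, 180, 180, 180].

## Interface

Orientations are given as [roll, pitch, yaw] about the fixed x, y, z axes, in that order (R = Rz(yaw) Ry(pitch) Rx(roll)).
In Python, from station import get_state, grab_frame, get_calibration, close_job, find_in, masks_of, spot_point gives the robot as it stands.
- The arm moves only by the shell command python3 -m crank 'ROWS' [FORCE]. ROWS is JSON, a list of rows, each an object with "delta_pos": the shift along the tool's x, y, z scaled (see below), a list of three; "twist": the turn, a rotation vector about the tool's x, y, z scaled (see below), a list of three; "jaw": the opening, from 0 (shut) to 1 (fully open). A call has 1 to 5 rows; each row is the pose to reach, as a shift and turn from the pose commanded when the call began, along the tool's axes at that moment; what a row does not reach only later rows make up. The controller multiplies each number of a shift by 10 cm and each number of a turn by 30 degrees. A row lasts 1/12 s, in which the tool goes at most 41.7 mm and 7.16 degrees, less where a joint would pass 70% of its speed; a pose out of reach is approached as far as the arm can. A call with a number of a shift or a turn outside -1 to 1 is refused whole. A call with a gripper value outside its range is refused whole. The fingers move at their own pace and stop on an object; FORCE is the grip in N (left out, the last holds). Time passes only in rows, so rows that repeat a pose let the fingers close. It gives the time, the measured TCP pose, the force and the opening at its end, in the units of the state.
- get_state(): the state, without advancing time (a new reading comes with each control period).
- grab_frame(name): name is "scene" or "top"; returns the picture (480x640x3 uint8, blue, green, red); there is no depth.
- get_calibration(name): a dict with "fx", "fy", "cx", "cy" (pixels), "dist_coeffs" ([k1, k2, p1, p2, k3] as OpenCV has them; the pictures are not rectified), "R" (3x3) and "t" (3): a world point X has camera coordinates R X + t. Camera axes: x right, y down, z forward; pixel columns grow to the right and rows downward; lengths in mm; the calibration is good to about 2 mm. A picture is of the moment at which its call begins. get_calibration takes no time and is no camera call.
- close_job(): hands the job in, once; it reports no verdict.
Trained networks look in the newest picture that a camera, given by its name, has taken for a name from the list of things; names that differ only in an ending like _2 or _b are one class to them, and where a whole thing is asked for, a point or a joint stands for the part that bears it (a point fixed in the world has none). Each returns a list of dicts, best first, with "conf" (0 to 1); they miss things now and then, are a little off and sometimes report something else, mostly with a low value. They report only what shows in the picture. A call takes as long as a camera call.
- find_in(target, camera): "point" ([column, row] in pixels, amid what is visible of it).
- masks_of(target, camera): "pixels" (480x640 bool, what is visible of it) and "point" ([column, row] in pixels, amid what is visible of it).
- spot_point(target, camera): "point" ([column, row] in pixels: a listed point, or the origin of a listed thing).
The state is a dict: "clock": time; "joints": joint angles; "qd": joint speeds; "joint_torque": joint torques, N m; "ee_pos": TCP position; "orientation": TCP orientation; "contact_force": force on the tool from outside, world axes, zero at the start; "torque": the same for the moment, N m; "opening": finger opening in mm.
Only numpy, scipy, OpenCV 4.12 (cv2) and the standard library are available. Lean on these libraries where they do the work, as an engineer would, in place of code of your own. Each camera call takes 0.05 s, during which the arm holds its last target. There are 200 camera calls.

## Working session

There is one attempt and no reset: what is moved stays moved. The work goes in short steps, Python scripts to look and compute and a shell command to move; the robot and the scene stay as the last step left them, time stands still between calls to the robot, and variables do not carry over. Pictures are saved under pics/ and viewed, about 8 in all and at most 12, crops included, and the job is handed in when it is done.

```bash
ls; mkdir -p pics; cat > h.py <<'E'
import numpy as np, cv2
from station import *
from scipy.optimize import least_squares
from scipy.spatial.transform import Rotation as Ro
def K(n):
    c=get_calibration(n);return np.array([[c['fx'],0,c['cx']],[0,c['fy'],c['cy']],[0,0,1.]]),np.array(c['dist_coeffs'],float),np.array(c['R'],float),np.array(c['t'],float)
def proj(n,X):
    k,d,R,t=K(n);return cv2.projectPoints(np.array(X,float).reshape(-1,1,3),cv2.Rodrigues(R)[0],t,k,d)[0].reshape(-1,2)
def ray(n,p):
    k,d,R,t=K(n);u=cv2.undistortPoints(np.array(p,float).reshape(1,1,2),k,d).ravel()
    return -R.T@t, R.T@np.array([u[0],u[1],1])
def onz(n,p,z):
    o,v=ray(n,p);return o+v*(z-o[2])/v[2]
def tri(ps): # dict cam->pixel
    A=np.zeros((3,3));b=np.zeros(3)
    for n,p in ps.items():
        o,v=ray(n,p);v=v/np.linalg.norm(v);P=np.eye(3)-np.outer(v,v);A+=P;b+=P@o
    return np.linalg.solve(A,b)
def tool(target,yaw=None,verbose=True):
    s=get_state();R=Ro.from_euler('xyz',s['orientation'],degrees=True)
    return R.inv().apply(np.array(target)-s['ee_pos'])/100
E
python3 - <<'E'
from h import *
np.set_printoptions(precision=1,suppress=True)
print(get_state())
for n in('scene','top'):
    cv2.imwrite(f'pics/{n}0.png',grab_frame(n))
    c=K(n);print(n,-c[2].T@c[3],c[2][2])
for t in 'jacket hinge_axis half_back ear_top cup_floor brush stand_floor pin pin_collar rack spindle jar bottle beaker dish'.split():
    ps={}
    for n in('scene','top'):
        r=spot_point(t,n)[:2]
        if r: ps[n]=r[0]['point']
        print(t,n,[(np.round(x['point'],1),round(x['conf'],2)) for x in r])
    if len(ps)==2: print('   ',tri(ps))
E
```

```text
pics
{'clock': 0.0, 'joints': array([-75.4,   6.7,  82.6,  -0. ,  90.8,  -2.2]), 'qd': array([ 0. , -0. ,  0.1, -0. ,  0. , -0. ]), 'joint_torque': array([  0. , -73.2, -63.2,   0. ,   0. ,  -0. ]), 'ee_pos': array([ 194.1, -646.3,  255.6]), 'orientation': array([-179.9,   -0. ,   16.7]), 'contact_force': array([ 0.3, -0.2,  0.2]), 'torque': array([-0.,  0.,  0.]), 'opening': 85.58998607405515}
scene [1179.6  -76.7  801.4] [-0.7  0.1 -0.7]
top [ 291.     6.9 1034.6] [ 0.2  0.  -1. ]
jacket scene [(array([309.5, 279.6]), 0.82)]
jacket top [(array([320.3, 221. ]), 0.59), (array([467.9, 236.2]), 0.21)]
    [544.6   4.7  -2.4]
hinge_axis scene [(array([310. , 282.1]), 0.84), (array([165.6, 265.4]), 0.5)]
hinge_axis top [(array([323.8, 195.8]), 0.79)]
    [583.7  -1.   39.6]
half_back scene [(array([140.5, 272.3]), 0.72)]
half_back top [(array([289.9, 189.4]), 0.74)]
    [ 600.2 -104.2  198.2]
ear_top scene [(array([308.7, 239.8]), 0.58)]
ear_top top [(array([320.4, 237.4]), 0.93)]
    [498.1   8.4  63. ]
cup_floor scene [(array([306.9, 271.8]), 0.64), (array([308.8, 275.1]), 0.29)]
cup_f
[... 669 characters left out ...]
.3]), 0.78)]
    [ 489.8 -299.7   -4.7]
spindle scene [(array([137.4, 275.1]), 0.74), (array([341.5, 273.7]), 0.17)]
spindle top [(array([495.4, 249. ]), 0.71), (array([324.7, 200.7]), 0.45)]
    [ 481.6 -331.3    7.7]
jar scene [(array([227.9, 252.7]), 0.77)]
jar top [(array([405.4, 271. ]), 0.63)]
    [ 443.4 -154.6   -3.3]
bottle scene [(array([204.1, 356.6]), 0.97)]
bottle top [(array([424.3, 156.5]), 0.84), (array([323. , 223.1]), 0.44)]
    [ 678.5 -207.1   -8.9]
beaker scene [(array([449.4, 332.8]), 0.82)]
beaker top []
dish scene [(array([305., 361.]), 0.69), (array([310. , 279.3]), 0.36)]
dish top [(array([334.4, 137.6]), 0.75), (array([315.7, 240.3]), 0.43)]
    [720.3 -28.6  -6. ]
```

View pics/scene0.png

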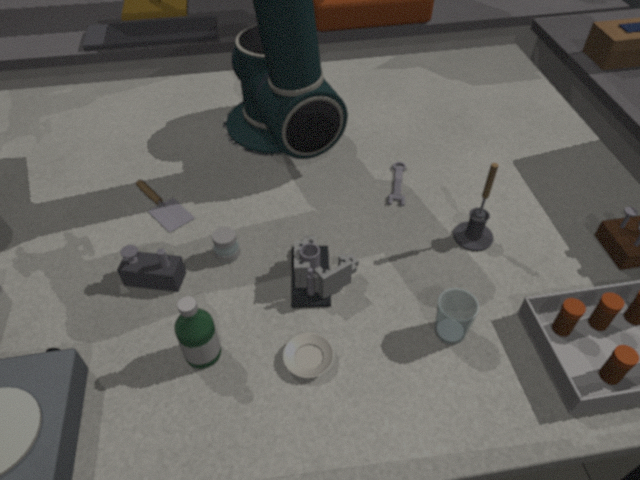

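View pics/top0.png

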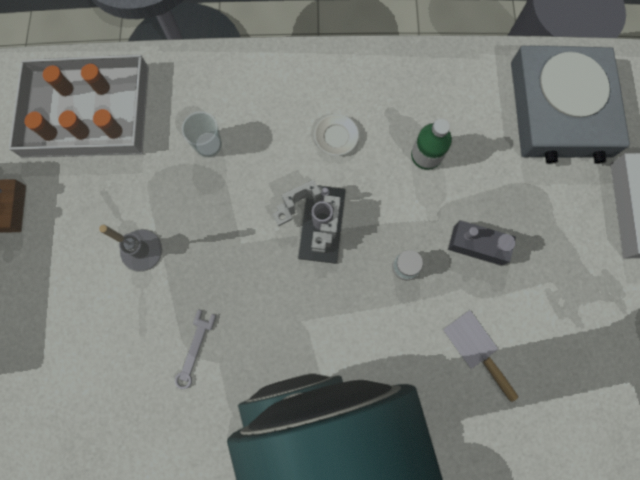

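```bash
python3 - <<'E'
from h import *
np.set_printoptions(precision=1,suppress=True)
S={}
for n in('scene','top'):
    S[n]=grab_frame(n)
    for t in('brush','pin','half_swing','jacket','rack'):
        m=masks_of(t,n)
        for i,x in enumerate(m[:2]):
            print(n,t,round(x['conf'],2),x['point'],x['pixels'].sum())
        if m: np.save(f'm_{n}_{t}.npy',m[0]['pixels'])
# initial jacket pose
c=np.array([540,2.]);yaw=np.radians(-7);th=1.0
def J(p):
    p=np.atleast_2d(p);a=np.cos(yaw),np.sin(yaw)
    return np.c_[c[0]+a[0]*p[:,0]-a[1]*p[:,1],c[1]+a[1]*p[:,0]+a[0]*p[:,1],p[:,2]]
q=np.linspace(0,2*np.pi,60)
circ=lambda x,y,z,r:np.c_[x+r*np.cos(q),y+r*np.sin(q),0*q+z]
out=[]
for n,b in(('top',(270,170,110,110)),('scene',(270,215,110,110))):
    u,v,w,hh=b;im=cv2.resize(S[n][v:v+hh,u:u+w],None,fx=5,fy=5,interpolation=cv2.INTER_CUBIC)
    raw=im.copy()
    def dr(P,col):
        cv2.polylines(im,[np.int32((proj(n,P)-[u,v]+.5)*5)],True,col,1)
    dr(J(circ(0,0,84,16)),(0,255,0));dr(J(circ(0,0,84,19)),(0,255,0))
    dr(J(circ(-48,0,56,6)),(0,0,255));dr(J(circ(42,0,45,3)),(255,0,0))
    dr(J([[-75,-38,10],[75,-38,10],[75,38,10],[-75,38,10]]),(0,255,255))
    dr(J([[-33,-29,74],[33,-29,74],[33,0,74],[-33,0,74]]),(255,0,255))
    o=np.array([[-75,0],[-9,0],[-9,29],[-75,29.]]);R=np.array([[np.cos(th),np.sin(th)],[-np.sin(th),np.cos(th)]])
    P=o@R.T+[42,0];dr(J(np.c_[P,[74]*4]),(255,255,0))
    out.append(np.vstack([raw,im]) if 0 else im)
cv2.imwrite('pics/j1.png',cv2.resize(np.hstack(out),(800,400)))
E
```

```text
scene brush 0.59 [487.4, 191.5] 354
scene brush 0.51 [331.1, 276.1] 1245
scene pin 0.56 [164.6, 257.9] 152
scene half_swing 0.68 [331.4, 278.6] 1253
scene jacket 0.77 [316.8, 277.9] 2893
scene rack 0.58 [154.5, 273.0] 1875
scene rack 0.17 [318.5, 274.3] 2937
top brush 0.81 [121.9, 237.7] 368
top brush 0.69 [292.7, 195.4] 939
top half_swing 0.85 [291.1, 198.1] 904
top half_swing 0.61 [202.3, 132.4] 1402
top jacket 0.67 [313.9, 218.4] 3279
top jacket 0.64 [431.7, 145.1] 1476
top rack 0.64 [484.1, 246.7] 1660
```

View pics/j1.png

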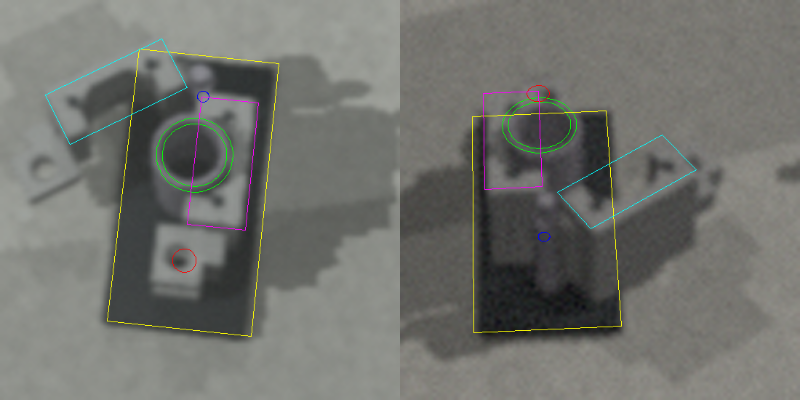

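```bash
python3 - <<'E'
from h import *
np.set_printoptions(precision=1,suppress=True)
# brush: fit an axis (tip at z=10, top at 194) to mask centre lines
L={}
for n in('scene','top'):
    m=np.load(f'm_{n}_brush.npy').astype(np.uint8)
    k,l,s,_=cv2.connectedComponentsWithStats(m);m=l==1+np.argmax(s[1:,4])
    y,x=np.nonzero(m);P=np.c_[x,y].astype(float);vx,vy,x0,y0=cv2.fitLine(P.astype(np.float32),cv2.DIST_HUBER,0,.01,.01).ravel()
    t=(P-[x0,y0])@[vx,vy];L[n]=(np.array([x0,y0]),np.array([-vy,vx]),np.array([vx,vy]),t);print(n,x.min(),x.max(),y.min(),y.max(),[ (x0+vx*a,y0+vy*a) for a in(t.min(),t.max())])
def f(p):
    A=np.array([[p[0]+p[2]*(z-150),p[1]+p[3]*(z-150),z] for z in(80,115,150,190)])
    return np.concatenate([(proj(n,A)-L[n][0])@L[n][1] for n in L])
r=least_squares(f,[493,366,0,0]);print('brush at z150',r.x[:2],'slope',r.x[2:],r.cost)
p=r.x;print('tip',p[:2]-140*p[2:],'top',p[:2]+44*p[2:]);
for n in L: print(n,proj(n,[[p[0]+44*p[2],p[1]+44*p[3],194]]))
# pin & spindle & rack
for n in('scene','top'):
    for t in('pin','spindle','pin_collar','rack'):
        for x in find_in(t,n)[:2]: print(n,t,x['conf'],x['point'])
for c in([503,-268],[482,-329]):
    print('pin pred',[ (n,proj(n,[[*c,50],[*c,88]]).tolist()) for n in L])
o=[]
for n,b in(('top',(430,200,100,75)),('scene',(100,225,100,75))):
    u,v,w,h=b;o.append(cv2.resize(grab_frame(n)[v:v+h,u:u+w],(400,300),interpolation=cv2.INTER_CUBIC))
for n,b in(('top',(85,200,100,75)),('scene',(440,150,133,100))):
    u,v,w,h=b;i=cv2.resize(grab_frame(n)[v:v+h,u:u+w],(400,300),interpolation=cv2.INTER_CUBIC)
    q=np.int32((proj(n,[[p[0]+(z-150)*p[2],p[1]+(z-150)*p[3],z] for z in(10,66,114,194)])-[u,v]+.5)*400/w);cv2.polylines(i,[q],False,(0,0,255),1);o.append(i)
cv2.imwrite('pics/pb.png',np.vstack([np.hstack(o[:2]),np.hstack(o[2:])]))
E
```

```text
scene 474 498 163 219 [(np.float64(477.8012347454144), np.float64(218.62625332787195)), (np.float64(495.3086835505685), np.float64(162.4726828470799))]
top 100 138 225 251 [(np.float64(99.93266879658535), np.float64(226.11434351915324)), (np.float64(137.02570057806622), np.float64(247.95635527174545))]
brush at z150 [491.7 359.8] slope [0. 0.] 2.6415799286020688e-05
tip [491.1 359.6] top [491.9 359.9]
scene [[494.8 164.3]]
top [[102.1 227.4]]
scene pin 0.59 [163.7, 259.3]
scene spindle 0.57 [132.4, 249.3]
scene pin_collar 0.55 [163.8, 259.9]
scene rack 0.87 [155.8, 273.6]
top spindle 0.66 [503.2, 242.9]
top rack 0.75 [483.2, 247.6]
top rack 0.56 [200.9, 132.9]
pin pred [('scene', [[164.8488815791349, 265.1413651911666], [160.06783785179786, 251.86590722885026]]), ('top', [[468.1200112449938, 234.03109927525585], [473.61841092448856, 229.49735593886476]])]
pin pred [('scene', [[132.5914086092866, 261.1571078246991], [126.89152197218053, 247.8561756324184]]), ('top', [[501.1488464206801, 244.57032978522324], [507.8768373423703, 240.43025003860052]])]
```

View pics/pb.png

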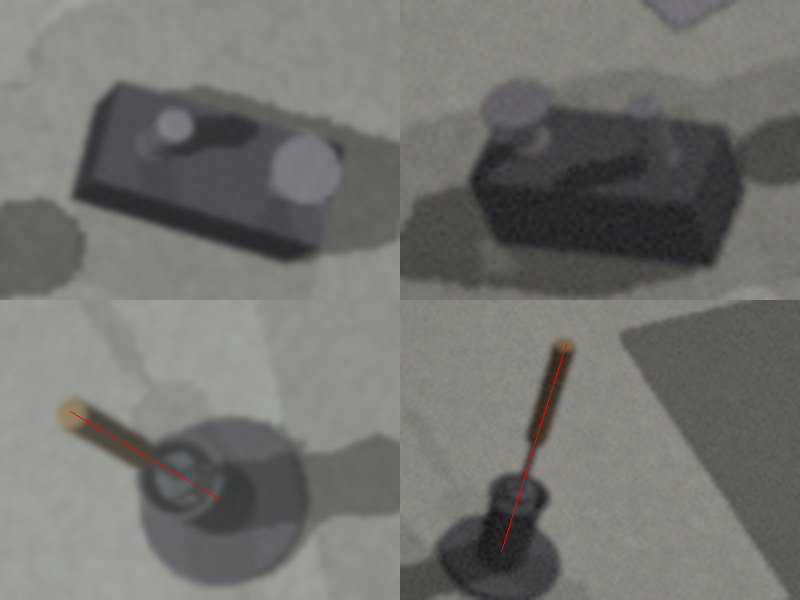

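```bash
python3 - <<'E'
from h import *
np.set_printoptions(precision=2,suppress=True)
print('pin',tri({'top':(473.2,231),'scene':(160.7,250.1)}),onz('top',(473.2,231),88),onz('scene',(160.7,250.1),88))
print('spin',onz('top',(505.7,241.7),80),onz('scene',(128.7,250.8),80))
# cup rim by ellipse drawn on dark interior
print('rim',onz('top',(270+195/400*110-.5,170+152/400*110-.5),84))
s=get_state();y=s['orientation'][2]
print('to via', tool([480,-330,300]), 'yaw',(y+7)/30)
E
```

```text
pin [ 499.96 -266.67   89.28] [ 500.25 -267.03   88.  ] [ 498.74 -267.01   88.  ]
spin [ 481.33 -327.61   80.  ] [ 482.39 -327.92   80.  ]
rim [541.61   1.8   84.  ]
to via [ 3.65 -2.21 -0.44] yaw 0.7906747757993108
```

```bash
c='python3 -m crank'
python3 -m crank '[{"delta_pos":[1,-0.6,-0.45],"twist":[0,0,0.79],"jaw":1},{"delta_pos":[1,-0.6,-0.45],"twist":[0,0,0.79],"jaw":1},{"delta_pos":[1,-0.6,-0.45],"twist":[0,0,0.79],"jaw":1},{"delta_pos":[1,-0.6,-0.45],"twist":[0,0,0.79],"jaw":1}]' 40
python3 -m crank '[{"delta_pos":[0.8,-1,0],"twist":[0,0,0],"jaw":1},{"delta_pos":[0.8,-1,0],"twist":[0,0,0],"jaw":1},{"delta_pos":[0.8,-1,0],"twist":[0,0,0],"jaw":1},{"delta_pos":[0.8,-1,0],"twist":[0,0,0],"jaw":1}]'
python3 -m crank '[{"delta_pos":[0.8,-1,0],"twist":[0,0,0],"jaw":1},{"delta_pos":[0.8,-1,0],"twist":[0,0,0],"jaw":1},{"delta_pos":[0.8,-1,0],"twist":[0,0,0],"jaw":1},{"delta_pos":[0.8,-1,0],"twist":[0,0,0],"jaw":1}]'
python3 -m crank '[{"delta_pos":[-0.1,-1,0],"twist":[0,0,0],"jaw":1},{"delta_pos":[-0.1,-1,0],"twist":[0,0,0],"jaw":1},{"delta_pos":[-0.1,-1,0],"twist":[0,0,0],"jaw":1}]'
```

```text
clock: 3.13
ee_pos: [276.3, -557.1, 305.5]
orientation: [179.8, -0.2, -7.3]
contact_force: [-0.1, -0.3, 0.7]
opening: 85.7
clock: 3.47
ee_pos: [367.8, -466.9, 301.8]
orientation: [-180.0, -0.1, -6.8]
contact_force: [-0.4, -0.1, -0.3]
opening: 85.1
clock: 3.8
ee_pos: [459.3, -377.2, 301.4]
orientation: [-179.9, -0.1, -6.8]
contact_force: [0.1, -0.6, 0.6]
opening: 85.5
clock: 4.05
ee_pos: [458.0, -277.4, 301.5]
orientation: [-180.0, -0.0, -6.9]
contact_force: [0.4, -0.8, 0.8]
opening: 85.5
```

```bash
for i in 1 2 3 4 5 6; do python3 -m crank '[{"delta_pos":[-0.1,-1,0],"twist":[0,0,0],"jaw":1},{"delta_pos":[-0.1,-1,0],"twist":[0,0,0],"jaw":1},{"delta_pos":[-0.1,-1,0],"twist":[0,0,0],"jaw":1}]' | sed -n 2p; done
python3 - <<'E'
from h import *
s=get_state();print(s['clock'],s['ee_pos'],s['orientation'],tool([491.7,359.8,250]))
E
```

```text
ee_pos: [460.0, -176.9, 301.8]
ee_pos: [462.1, -76.4, 301.7]
ee_pos: [464.3, 24.1, 301.6]
ee_pos: [466.5, 124.7, 301.4]
ee_pos: [468.7, 225.3, 301.2]
ee_pos: [470.9, 325.9, 300.9]
5.55 [470.88333508 325.8692316  300.92249567] [-1.79965668e+02  3.27205953e-02 -6.87144345e+00] [ 0.16636673 -0.36147081  0.50934672]
```

```bash
python3 -m crank '[{"delta_pos":[0.17,-0.36,0.51],"twist":[0,0,0],"jaw":1},{"delta_pos":[0.17,-0.36,0.51],"twist":[0,0,0],"jaw":1},{"delta_pos":[0.17,-0.36,0.51],"twist":[0,0,0],"jaw":1}]'
python3 -m crank '[{"delta_pos":[0,0,0.42],"twist":[0,0,0],"jaw":1},{"delta_pos":[0,0,0.84],"twist":[0,0,0],"jaw":1},{"delta_pos":[0,0,0.84],"twist":[0,0,0],"jaw":1}]'
python3 - <<'E'
from h import *
o=[]
for n,b in(('top',(60,180,160,120)),('scene',(400,120,160,120))):
    u,v,w,h=b;o.append(cv2.resize(grab_frame(n)[v:v+h,u:u+w],(400,300),interpolation=cv2.INTER_CUBIC))
cv2.imwrite('pics/g1.png',np.hstack(o))
E
```

```text
clock: 5.8
ee_pos: [492.4, 357.1, 245.1]
orientation: [179.8, 0.3, -6.9]
contact_force: [0.2, -0.2, -1.5]
opening: 85.5
clock: 6.05
ee_pos: [490.5, 354.1, 159.3]
orientation: [179.7, 0.4, -7.0]
contact_force: [-0.9, -0.8, -2.5]
opening: 85.4
```

View pics/g1.png

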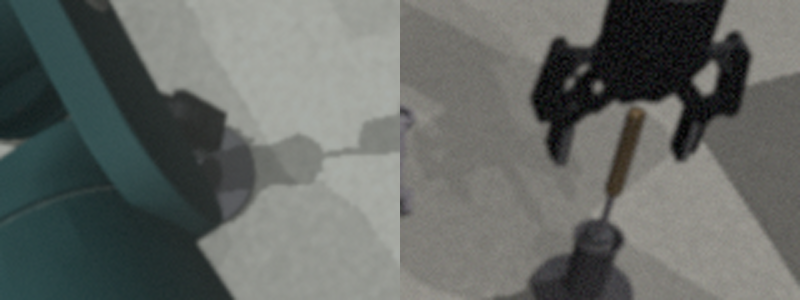

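```bash
python3 - <<'E'
from h import *
s=get_state();print(s['clock'],s['ee_pos'],s['orientation'],s['contact_force'],tool([491.7,359.8,166]))
E
```

```text
6.15 [492.4654917  355.35024794 166.94223536] [ 1.79941417e+02  6.64005182e-02 -6.99558571e+00] [0.15418395 0.70171498 0.81578776] [-0.01300648 -0.04324357  0.00939322]
```

```bash
python3 -m crank '[{"delta_pos":[-0.01,-0.043,0],"twist":[0,0,0],"jaw":1},{"delta_pos":[-0.01,-0.043,0],"twist":[0,0,0],"jaw":1},{"delta_pos":[-0.01,-0.043,0],"twist":[0,0,0],"jaw":0},{"delta_pos":[-0.01,-0.043,0],"twist":[0,0,0],"jaw":0},{"delta_pos":[-0.01,-0.043,0],"twist":[0,0,0],"jaw":0}]' 50
python3 -m crank '[{"delta_pos":[0,0,0],"twist":[0,0,0],"jaw":0},{"delta_pos":[0,0,0],"twist":[0,0,0],"jaw":0},{"delta_pos":[0,0,0],"twist":[0,0,0],"jaw":0},{"delta_pos":[0,0,0],"twist":[0,0,0],"jaw":0},{"delta_pos":[0,0,0],"twist":[0,0,0],"jaw":0}]'
python3 -m crank '[{"delta_pos":[0,0,0],"twist":[0,0,0],"jaw":0},{"delta_pos":[0,0,0],"twist":[0,0,0],"jaw":0},{"delta_pos":[0,0,0],"twist":[0,0,0],"jaw":0},{"delta_pos":[0,0,0],"twist":[0,0,0],"jaw":0}]'
```

```text
clock: 6.57
ee_pos: [492.4, 360.3, 167.3]
orientation: [-180.0, -0.0, -7.0]
contact_force: [0.5, -0.4, 0.5]
opening: 51.4
clock: 6.98
ee_pos: [492.2, 360.3, 166.4]
orientation: [-180.0, -0.0, -7.0]
contact_force: [-0.8, 0.5, 0.9]
opening: 12.8
clock: 7.32
ee_pos: [492.2, 360.2, 166.3]
orientation: [-180.0, -0.0, -7.0]
contact_force: [0.4, 1.6, 0.9]
opening: 12.7
```

```bash
python3 -m crank '[{"delta_pos":[0,0,-0.2],"twist":[0,0,0],"jaw":0},{"delta_pos":[0,0,-0.5],"twist":[0,0,0],"jaw":0},{"delta_pos":[0,0,-0.8],"twist":[0,0,0],"jaw":0},{"delta_pos":[0,0,-1],"twist":[0,0,0],"jaw":0}]'
for i in 1 2 3 4; do python3 -m crank '[{"delta_pos":[0.06,0.22,0],"twist":[0,0,0],"jaw":0},{"delta_pos":[0.12,0.46,0],"twist":[0,0,0],"jaw":0},{"delta_pos":[0.18,0.7,0],"twist":[0,0,0],"jaw":0},{"delta_pos":[0.23,0.87,0],"twist":[0,0,0],"jaw":0}]'; done
python3 - <<'E'
from h import *
for i in range(3): F={n:grab_frame(n) for n in('top','scene')}
s=get_state();print(s['clock'],s['ee_pos'],s['orientation'],s['contact_force'],tool([541,1.9,266]))
p=s['ee_pos'];o=[]
for n,b in(('top',(260,140,120,90)),('scene',(250,170,160,120))):
    u,v,w,h=b;i=cv2.resize(F[n][v:v+h,u:u+w],(400,300),interpolation=cv2.INTER_CUBIC)
    q=np.int32((proj(n,[p-[0,0,156],p-[0,0,95],p-[0,0,52]])-[u,v]+.5)*400/w);cv2.polylines(i,[q],False,(0,0,255),1)
    o.append(i)
cv2.imwrite('pics/g2.png',np.hstack(o))
E
```

```text
clock: 7.65
ee_pos: [492.3, 360.2, 269.1]
orientation: [-179.9, -0.1, -7.0]
contact_force: [0.1, -0.1, -0.1]
opening: 12.4
clock: 7.98
ee_pos: [504.4, 269.5, 266.2]
orientation: [180.0, 0.0, -7.0]
contact_force: [-0.4, -0.1, -0.8]
opening: 12.6
clock: 8.32
ee_pos: [516.6, 180.1, 266.2]
orientation: [180.0, 0.0, -7.0]
contact_force: [-0.6, 0.9, -1.1]
opening: 12.8
clock: 8.65
ee_pos: [528.9, 91.0, 266.2]
orientation: [180.0, 0.0, -7.0]
contact_force: [-1.1, -0.0, -1.4]
opening: 12.8
clock: 8.98
ee_pos: [541.1, 1.8, 266.2]
orientation: [180.0, 0.0, -7.0]
contact_force: [-0.6, 0.9, 0.1]
opening: 12.6
9.2833 [541.08271936   4.19510182 266.21358589] [-1.79991305e+02  1.56610077e-02 -6.95605640e+00] [ 0.19256911  0.42799018 -1.10296353] [0.00195903 0.02288259 0.00213185]
```

View pics/g2.png

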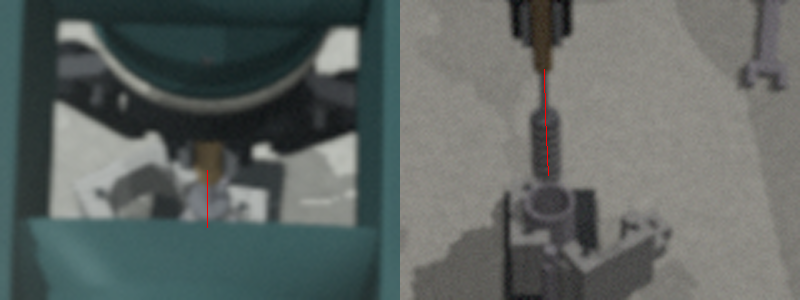

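```bash
python3 - <<'E'
from h import *
np.set_printoptions(precision=1,suppress=True)
f=grab_frame('scene');g=f.mean(2)
for r in (216,220,224,228,232,236,238): print(r,g[r,300:322].astype(int))
for r in (248,250,252,254): print(r,g[r,290:330].astype(int))
p=get_state()['ee_pos'];print(p,proj('scene',[p-[0,0,z] for z in(156,130,95)]),proj('scene',[[541.3,1.9,84],[541.3,2.9,84],[542.3,1.9,84]]))
for t in('brush','cup_floor'):print([(x['point'],x['conf']) for x in spot_point(t,'scene')])
for x in masks_of('brush','scene')[:2]:
    m=x['pixels'];print(x['conf'],[(r,np.nonzero(m[r])[0].min(),np.nonzero(m[r])[0].max()) for r in range(190,246,5) if m[r].any()])
E
```

```text
216 [133 122  97  66  62  53  64  62  66  73  75  74  78  94 111 129 136 134
 133 135 135 136]
220 [133 120  88  57  47  47  61  64  58  58  66  58  64  82 113 131 138 136
 133 136 137 131]
224 [132 120  95  69  50  54  59  58  61  58  64  66  75  89 110 127 140 137
 137 135 139 138]
228 [127 119  99  68  55  56  60  57  57  64  62  69  76  85 107 126 134 133
 138 139 137 135]
232 [125 116  97  76  54  57  54  56  56  59  63  70  72  79 103 125 133 136
 130 135 134 138]
236 [123 123 108  77  61  61  64  60  59  59  68  67  74  85 106 123 127 140
 136 135 134 135]
238 [124 125 107  85  62  61  52  66  64  65  58  65  68  80  94 122 123 133
 130 131 140 135]
248 [121  93  64  65  98 118 122 121 119 112 109 102  88  79  71  70  61  59
  60  63  62  66  61  55  61  62  62  82  94  82  62  43  49  51  46  48
  44  72 111 131]
250 [ 90  69  46  65  99 115 113  94  85  93  96  93  87  72  63  61  59  64
  65  60  66  62  60  63  54  58  53  72  91  92  68  46  47  44  50  47
  49  65  96 115]
252 [ 78  60  52  66  91  98  93  86  75  80  97 101  87  70  61  61  59  66
  63  66  64  62  64  64  52  57  53  74  84  80  63  50  47  56  49  45
  54  60  83 114]
254 [ 86  65  48  60  81  91  89  84  76  71  72  89  92  86  75  68  63  62
  58  61  65  62  65  61  66  71  86  87  89  69  60  52  48  46  45  45
  49  51  77 106]
[541.1   4.3 266.3] [[308.8 239.5]
 [308.5 229.6]
 [307.9 215.6]] [[307.9 249.4]
 [308.5 249.3]
 [308.  249.8]]
[([308.4, 242.0], 0.58)]
[([308.6, 272.0], 0.62)]
0.91 [(190, np.int64(303), np.int64(310)), (195, np.int64(303), np.int64(310)), (200, np.int64(305), np.int64(308)), (205, np.int64(307), np.int64(307)), (210, np.int64(307), np.int64(308)), (215, np.int64(302), np.int64(312)), (220, np.int64(301), np.int64(313)), (225, np.int64(302), np.int64(313)), (230, np.int64(302), np.int64(314)), (235, np.int64(303), np.int64(314)), (240, np.int64(304), np.int64(312))]
0.64 []
```

```bash
python3 - <<'E'
from h import *
o=[]
for n in('top','scene'):
    f=cv2.imread(f'pics/{n}0.png');q=proj(n,[[541.3,2.5,84]])[0];u,v=int(q[0])-20,int(q[1])-20
    i=cv2.resize(f[v:v+40,u:u+40],(400,400),interpolation=cv2.INTER_CUBIC)
    t=np.linspace(0,6.28,60)
    for r,c in((16,(0,255,0)),(19,(0,255,255))):
        P=np.c_[541.3+r*np.cos(t),2.5+r*np.sin(t),0*t+84]
        cv2.polylines(i,[np.int32((proj(n,P)-[u,v]+.5)*10)],True,c,1)
    o.append(i)
cv2.imwrite('pics/rim.png',np.hstack(o))
E
```

```text
(no output)
```

View pics/rim.png

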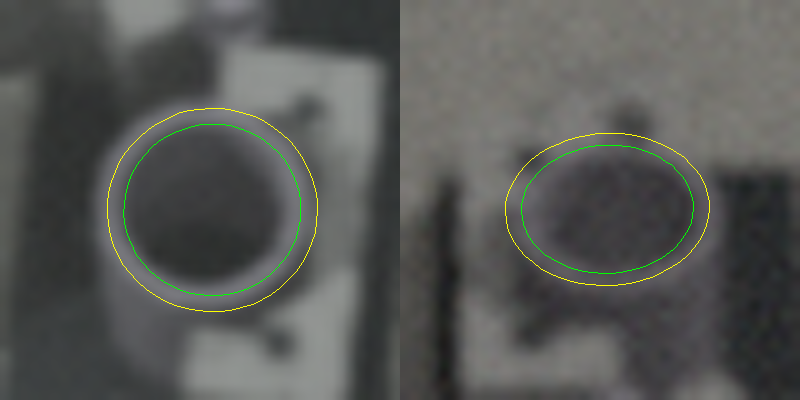

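```bash
python3 -m crank '[{"delta_pos":[0.008,-0.008,0.1],"twist":[0,0,0],"jaw":0},{"delta_pos":[0.008,-0.008,0.25],"twist":[0,0,0],"jaw":0},{"delta_pos":[0.008,-0.008,0.4],"twist":[0,0,0],"jaw":0},{"delta_pos":[0.008,-0.008,0.5],"twist":[0,0,0],"jaw":0}]'
python3 -m crank '[{"delta_pos":[0,0,0.15],"twist":[0,0,0],"jaw":0},{"delta_pos":[0,0,0.3],"twist":[0,0,0],"jaw":0},{"delta_pos":[0,0,0.4],"twist":[0,0,0],"jaw":0},{"delta_pos":[0,0,0.4],"twist":[0,0,0],"jaw":0},{"delta_pos":[0,0,0.4],"twist":[0,0,0],"jaw":0}]'
python3 -m crank '[{"delta_pos":[0,0,0.03],"twist":[0,0,0],"jaw":0},{"delta_pos":[0,0,0.03],"twist":[0,0,0],"jaw":0},{"delta_pos":[0,0,0.03],"twist":[0,0,0],"jaw":0}]'
```

```text
clock: 9.82
ee_pos: [541.4, 4.4, 213.1]
orientation: [180.0, 0.1, -7.0]
contact_force: [0.6, -0.7, -0.9]
opening: 12.7
clock: 10.23
ee_pos: [541.9, 4.3, 175.7]
orientation: [180.0, 0.1, -7.0]
contact_force: [0.2, 0.1, -1.1]
opening: 12.7
clock: 10.48
ee_pos: [542.3, 4.3, 173.8]
orientation: [-180.0, -0.0, -7.0]
contact_force: [-0.4, 0.0, -0.5]
opening: 12.9
```

```bash
for i in 1 2; do python3 -m crank '[{"delta_pos":[0,0,0.015],"twist":[0,0,0],"jaw":0},{"delta_pos":[0,0,0.015],"twist":[0,0,0],"jaw":0}]'; done
```

```text
clock: 10.65
ee_pos: [542.2, 4.3, 171.9]
orientation: [-180.0, -0.0, -7.0]
contact_force: [0.4, -0.0, -1.1]
opening: 12.8
clock: 10.82
ee_pos: [542.1, 4.3, 170.1]
orientation: [180.0, 0.0, -7.0]
contact_force: [0.1, 0.7, -0.9]
opening: 12.6
```

```bash
for i in 1 2; do python3 -m crank '[{"delta_pos":[0,0,0.01],"twist":[0,0,0],"jaw":0},{"delta_pos":[0,0,0.01],"twist":[0,0,0],"jaw":0},{"delta_pos":[0,0,0.01],"twist":[0,0,0],"jaw":0}]'; done
python3 - <<'E'
from h import *
s=get_state();print(s['ee_pos'],s['contact_force'])
f=grab_frame('scene')
p=s['ee_pos'];u,v,w,h=250,150,133,100
i=cv2.resize(f[v:v+h,u:u+w],(800,600),interpolation=cv2.INTER_CUBIC)
for z in(156,95,52,-28):
    q=np.int32((proj('scene',[p-[0,0,z]])[0]-[u,v]+.5)*6);cv2.circle(i,q.tolist(),4,(0,0,255),1)
cv2.imwrite('pics/g3.png',i)
E
```

```text
clock: 11.07
ee_pos: [542.1, 4.3, 169.2]
orientation: [180.0, 0.0, -7.0]
contact_force: [0.4, -0.1, -0.7]
opening: 12.6
clock: 11.32
ee_pos: [542.1, 4.3, 168.2]
orientation: [-180.0, 0.0, -7.0]
contact_force: [-0.2, -0.1, -0.6]
opening: 12.6
[542.07471424   4.30559148 168.24969429] [-0.22110503 -0.09310663 -0.58588293]
```

View pics/g3.png

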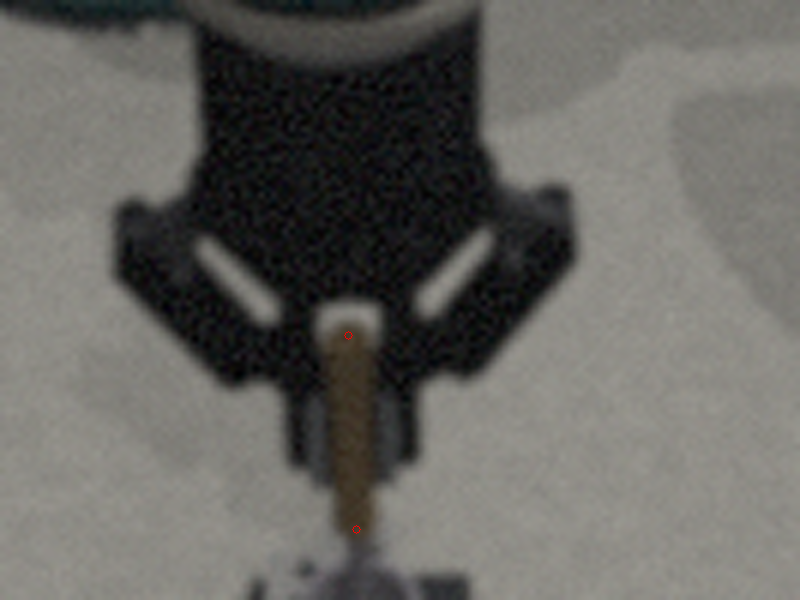

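```bash
for i in 1 2 3; do python3 -m crank '[{"delta_pos":[0,0,0.01],"twist":[0,0,0],"jaw":0},{"delta_pos":[0,0,0.01],"twist":[0,0,0],"jaw":0}]' | grep -E "pos|force"; done
```

```text
ee_pos: [542.1, 4.3, 167.1]
contact_force: [-0.4, -0.2, -0.3]
ee_pos: [542.1, 4.3, 166.3]
contact_force: [-0.2, 0.1, 0.1]
ee_pos: [542.4, 4.3, 166.0]
contact_force: [-0.0, 0.1, 5.7]
```

```bash
python3 -m crank '[{"delta_pos":[0,0,-0.2],"twist":[0,0,0],"jaw":0},{"delta_pos":[0,0,-0.5],"twist":[0,0,0],"jaw":0},{"delta_pos":[0,0,-0.71],"twist":[0,0,0],"jaw":0},{"delta_pos":[0,0,-0.71],"twist":[0,0,0],"jaw":0},{"delta_pos":[0,0,-0.71],"twist":[0,0,0],"jaw":0}]'
python3 -m crank '[{"delta_pos":[0,0,0.2],"twist":[0,0,0],"jaw":0},{"delta_pos":[0,0,0.45],"twist":[0,0,0],"jaw":0},{"delta_pos":[0,0,0.63],"twist":[0,0,0],"jaw":0},{"delta_pos":[0,0,0.68],"twist":[0,0,0],"jaw":0},{"delta_pos":[0,0,0.71],"twist":[0,0,0],"jaw":0}]'
python3 -m crank '[{"delta_pos":[0,0,0],"twist":[0,0,0],"jaw":0},{"delta_pos":[0,0,0],"twist":[0,0,0],"jaw":0}]'
python3 -m crank '[{"delta_pos":[0,0,-0.2],"twist":[0,0,0],"jaw":0},{"delta_pos":[0,0,-0.5],"twist":[0,0,0],"jaw":0},{"delta_pos":[0,0,-0.71],"twist":[0,0,0],"jaw":0},{"delta_pos":[0,0,-0.71],"twist":[0,0,0],"jaw":0},{"delta_pos":[0,0,-0.71],"twist":[0,0,0],"jaw":0}]'
```

```text
clock: 12.28
ee_pos: [542.4, 4.3, 237.3]
orientation: [-180.0, -0.1, -7.0]
contact_force: [-0.3, -0.3, -1.2]
opening: 12.7
clock: 12.7
ee_pos: [542.3, 4.3, 165.6]
orientation: [180.0, -0.0, -7.0]
contact_force: [-4.2, -0.1, 34.2]
opening: 12.4
clock: 12.87
ee_pos: [542.1, 4.3, 165.7]
orientation: [180.0, -0.0, -7.0]
contact_force: [-3.3, 0.4, 10.3]
opening: 12.8
clock: 13.28
ee_pos: [542.3, 4.3, 236.6]
orientation: [-180.0, -0.1, -7.0]
contact_force: [0.5, 0.4, -1.0]
opening: 13.1
```

```bash
python3 -m crank '[{"delta_pos":[0,0,-0.15],"twist":[0,0,0],"jaw":0},{"delta_pos":[0,0,-0.3],"twist":[0,0,0],"jaw":0},{"delta_pos":[0,0,-0.35],"twist":[0,0,0],"jaw":0}]' | sed -n 2p
for i in 1 2 3 4; do python3 -m crank '[{"delta_pos":[-0.06,-0.22,0],"twist":[0,0,0],"jaw":0},{"delta_pos":[-0.12,-0.46,0],"twist":[0,0,0],"jaw":0},{"delta_pos":[-0.18,-0.7,0],"twist":[0,0,0],"jaw":0},{"delta_pos":[-0.233,-0.868,0],"twist":[0,0,0],"jaw":0}]' | sed -n 2p; done
python3 -m crank '[{"delta_pos":[0,0,0],"twist":[0,0,0],"jaw":0},{"delta_pos":[0,0,0],"twist":[0,0,0],"jaw":0},{"delta_pos":[0,0,0],"twist":[0,0,0],"jaw":0}]'
python3 - <<'E'
from h import *
np.set_printoptions(precision=1,suppress=True)
f=grab_frame('scene');s=get_state();p=s['ee_pos'];print(p,tool([492.2,360.2,271])*100)
for x in masks_of('brush','scene')[:2]:
    m=x['pixels'];y,xx=np.nonzero(m);print(x['conf'],y.min(),y.max(),[(r,np.nonzero(m[r])[0].mean()) for r in range(y.min(),y.max(),6) if m[r].any()])
print(proj('scene',[p-[0,0,z] for z in(156,150,95,52)]))
print(proj('scene',[[491.7,359.8,66]]))
u,v,w,h=430,110,100,112
cv2.imwrite('pics/g4.png',cv2.resize(f[v:v+h,u:u+w],(500,560),interpolation=cv2.INTER_CUBIC))
E
```

```text
ee_pos: [542.4, 4.3, 273.7]
ee_pos: [529.3, 94.8, 271.7]
ee_pos: [516.7, 184.0, 271.6]
ee_pos: [504.1, 273.0, 271.6]
ee_pos: [491.5, 362.1, 271.5]
clock: 15.12
ee_pos: [491.9, 359.9, 271.4]
orientation: [180.0, -0.0, -7.0]
contact_force: [-0.4, 0.4, -0.4]
opening: 12.7
[492.  359.6 271.5] [ 0.1 -0.6  0.5]
0.7 113 198 [(113, np.float64(512.0)), (119, np.float64(510.0)), (125, np.float64(508.5)), (131, np.float64(507.0)), (137, np.float64(505.5)), (143, np.float64(502.5)), (149, np.float64(499.5)), (155, np.float64(497.5)), (161, np.float64(495.5)), (167, np.float64(493.5)), (173, np.float64(491.0)), (179, np.float64(490.5)), (185, np.float64(488.5)), (191, np.float64(486.5)), (197, np.float64(486.0))]
[[484.9 196.1]
 [485.6 193.8]
 [492.4 171.7]
 [498.1 153.1]]
[[479.3 214.2]]
```

View pics/g4.png

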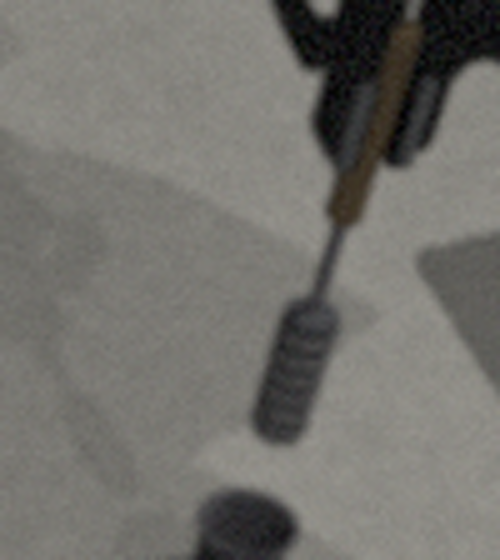

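```bash
python3 -m crank '[{"delta_pos":[0,-0.005,0.15],"twist":[0,0,0],"jaw":0},{"delta_pos":[0,-0.005,0.3],"twist":[0,0,0],"jaw":0},{"delta_pos":[0,-0.005,0.45],"twist":[0,0,0],"jaw":0},{"delta_pos":[0,-0.005,0.6],"twist":[0,0,0],"jaw":0}]'
python3 -m crank '[{"delta_pos":[0,0,0.15],"twist":[0,0,0],"jaw":0},{"delta_pos":[0,0,0.3],"twist":[0,0,0],"jaw":0},{"delta_pos":[0,0,0.4],"twist":[0,0,0],"jaw":0},{"delta_pos":[0,0,0.4],"twist":[0,0,0],"jaw":0}]'
```

```text
clock: 15.55
ee_pos: [491.6, 360.3, 208.8]
orientation: [179.9, 0.1, -7.0]
contact_force: [0.5, -0.3, -0.2]
opening: 12.8
clock: 15.88
ee_pos: [491.1, 360.3, 168.2]
orientation: [179.9, 0.2, -7.0]
contact_force: [-0.4, -1.1, -0.4]
opening: 12.5
```

```bash
for i in 1 2 3; do python3 -m crank '[{"delta_pos":[0,0,0.012],"twist":[0,0,0],"jaw":0},{"delta_pos":[0,0,0.012],"twist":[0,0,0],"jaw":0}]' | grep -E "pos|force"; done
```

```text
ee_pos: [492.1, 360.9, 170.7]
contact_force: [-0.9, 0.4, -0.5]
ee_pos: [492.1, 360.9, 169.6]
contact_force: [0.3, 0.5, -0.6]
ee_pos: [491.9, 360.8, 167.9]
contact_force: [-0.9, -0.2, -0.8]
```

```bash
for i in 1 2 3 4; do python3 -m crank '[{"delta_pos":[0,0,0.014],"twist":[0,0,0],"jaw":0},{"delta_pos":[0,0,0.014],"twist":[0,0,0],"jaw":0}]' | grep -E "pos|force"; done
```

```text
ee_pos: [491.9, 360.8, 166.3]
contact_force: [-0.6, 0.9, 1.4]
ee_pos: [492.2, 360.9, 165.9]
contact_force: [0.2, -1.0, 8.4]
ee_pos: [492.6, 361.1, 165.7]
contact_force: [-1.3, -0.3, 15.9]
ee_pos: [492.9, 361.3, 165.6]
contact_force: [-1.9, -3.4, 24.4]
```

```bash
python3 -m crank '[{"delta_pos":[0,0,-0.035],"twist":[0,0,0],"jaw":0},{"delta_pos":[0,0,-0.035],"twist":[0,0,0],"jaw":0}]' | grep -E "pos|force"
python3 - <<'E'
from h import *
f=grab_frame('scene');m=masks_of('brush','scene')[0]['pixels'];y,x=np.nonzero(m);print(y.min(),y.max(),x[y==y.min()],x.max())
cv2.imwrite('pics/x1.png',f)
E
python3 -m crank '[{"delta_pos":[0,0,0],"twist":[0,0,0],"jaw":0.3},{"delta_pos":[0,0,0],"twist":[0,0,0],"jaw":0.3},{"delta_pos":[0,0,0],"twist":[0,0,0],"jaw":0.6},{"delta_pos":[0,0,0],"twist":[0,0,0],"jaw":0.8},{"delta_pos":[0,0,0],"twist":[0,0,0],"jaw":0.8}]'
python3 - <<'E'
from h import *
f=grab_frame('scene');m=masks_of('brush','scene')[0]['pixels'];y,x=np.nonzero(m);print(y.min(),y.max(),x[y==y.min()],x.max())
u,v,w,h=440,150,67,100
o=[cv2.resize(i[v:v+h,u:u+w],(268,400),interpolation=cv2.INTER_CUBIC) for i in(cv2.imread('pics/scene0.png'),cv2.imread('pics/x1.png'),f)]
cv2.imwrite('pics/g5.png',np.hstack(o)[:,:800])
E
```

```text
ee_pos: [492.1, 360.9, 166.5]
contact_force: [0.3, 0.4, -0.0]
164 219 [496 497 498] 498
clock: 17.73
ee_pos: [491.8, 360.7, 165.3]
orientation: [180.0, 0.0, -7.0]
contact_force: [-0.3, 0.5, -0.0]
opening: 61.0
163 219 [494 495 496 497] 498
```

View pics/g5.png

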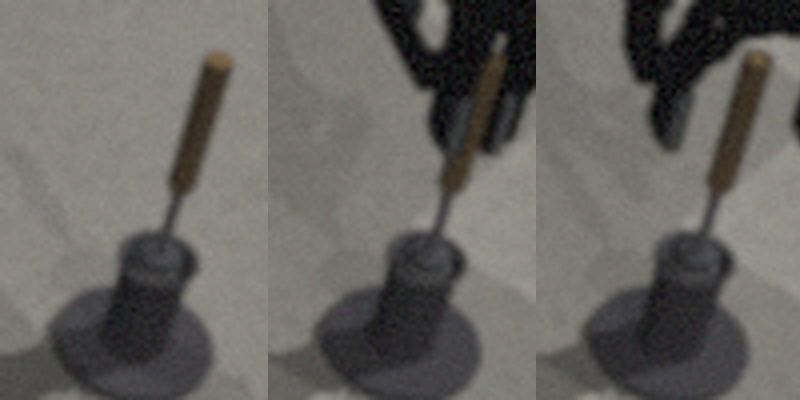

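```bash
python3 -m crank '[{"delta_pos":[0,0,-0.2],"twist":[0,0,0],"jaw":0.9},{"delta_pos":[0,0,-0.5],"twist":[0,0,0],"jaw":0.9},{"delta_pos":[0,0,-0.8],"twist":[0,0,0],"jaw":0.9},{"delta_pos":[0,0,-1],"twist":[0,0,0],"jaw":0.9}]' | sed -n 2p
python3 - <<'E'
from h import *
np.set_printoptions(precision=1,suppress=True)
y=np.radians(-7);R=np.array([[np.cos(y),-np.sin(y)],[np.sin(y),np.cos(y)]]);c=np.array([541.8,3.8])
h=c+R@[42,0];print('hinge',h,'ear',c+R@[-48,0])
e=onz('top',(280.5,215.7),43);b=onz('top',(289.9,189.4),60);print(e,b,np.linalg.norm(e[:2]-h))
for n,p,o in(('ear',e,[-90,0]),('back',b,[-54,29])):
    v=R.T@(p[:2]-h);a=np.arctan2(v[1],v[0])-np.arctan2(o[1],o[0]);print(n,v,'open',-np.degrees(a)%360)
f=grab_frame('top')
for t in('half_back','ear_top','hinge_axis','half_swing'):
    r=spot_point(t,'top')[:1];print(t,[(x['point'],x['conf']) for x in r])
for th in(55,60,65):
    a=np.radians(th);Q=np.array([[np.cos(a),np.sin(a)],[-np.sin(a),np.cos(a)]])
    print(th,proj('top',[[*(h+R@Q@o),z] for o,z in(([-54,29],60),([-90,0],43),([-75,29],74),([-9,29],74))]).tolist())
s=get_state();print(s['ee_pos'])
E
```

```text
ee_pos: [492.0, 360.8, 268.6]
hinge [583.5  -1.3] ear [494.2   9.6]
[545.1  81.9  43. ] [591.2  63.1  60. ] 91.66474762244765
ear [-48.2  77.9] open 58.252531156046715
back [-0.2 64.9] open 61.61523058180485
half_back [([289.9, 190.0], 0.92)]
ear_top []
hinge_axis [([324.3, 194.7], 0.59)]
half_swing [([324.2, 202.5], 0.72)]
55 [[291.6002873786273, 193.2180105118689], [282.50469971526445, 217.66882642372536], [281.11575744582825, 196.33677013221416], [312.62091502350154, 179.7551436734696]]
60 [[291.72993285734594, 190.4735673157311], [280.71538205750403, 214.04647954364475], [280.83357797158214, 192.69046004046942], [313.6611179401952, 178.81276656225288]]
65 [[292.1075164903965, 187.7536855783313], [279.2661186255921, 210.293269916854], [280.88389908393225, 189.04035933324954], [314.7822504646497, 177.96077318344376]]
[491.7 360.6 264.6]
```

```bash
for i in 1 2 3; do python3 -m crank '[{"delta_pos":[0.18,0.3,0],"twist":[0,0,0],"jaw":0},{"delta_pos":[0.37,0.6,0],"twist":[0,0,0],"jaw":0},{"delta_pos":[0.56,0.89,0],"twist":[0,0,0],"jaw":0}]' | sed -n 2p; done
python3 -m crank '[{"delta_pos":[0,0,0.4],"twist":[0,0,0],"jaw":0},{"delta_pos":[0,0,0.8],"twist":[0,0,0],"jaw":0},{"delta_pos":[0,0,0.93],"twist":[0,0,0],"jaw":0}]' | sed -n 2p
python3 -m crank '[{"delta_pos":[0,0,0.4],"twist":[0,0,0],"jaw":0},{"delta_pos":[0,0,0.8],"twist":[0,0,0],"jaw":0},{"delta_pos":[0,0,0.92],"twist":[0,0,0],"jaw":0},{"delta_pos":[0,0,0.92],"twist":[0,0,0],"jaw":0}]'
python3 - <<'E'
from h import *
f=grab_frame('scene');cv2.imwrite('pics/x2.png',f);grab_frame('scene')
s=get_state();print(s['clock'],s['ee_pos'],s['opening'],s['contact_force'])
y=np.radians(-7);R=np.array([[np.cos(y),-np.sin(y)],[np.sin(y),np.cos(y)]]);h=np.array([583.5,-1.3])
p=s['ee_pos'][:2]
for th in(60,45,30,15,7,0):
    a=np.radians(th);Q=np.array([[np.cos(a),np.sin(a)],[-np.sin(a),np.cos(a)]])
    n=np.array([np.sin(a),np.cos(a)]);sup=11*n[0]+14.5*n[1]
    t=h+R@(Q@[-54,29]+n*sup);d=t-p
    print(th,t.round(1),'delta tool mm',(R.T@d*[1,-1]).round(1))
E
```

```text
ee_pos: [536.4, 264.5, 263.9]
ee_pos: [581.5, 168.7, 264.0]
ee_pos: [626.3, 73.4, 264.0]
ee_pos: [624.0, 74.4, 165.1]
clock: 19.75
ee_pos: [624.4, 75.5, 77.3]
orientation: [179.9, 0.4, -7.0]
contact_force: [0.1, 0.7, -0.2]
opening: -0.1
19.85 [626.75230377  75.59651398  82.41718331] -0.20833374814070518 [-0.80422848 -0.26579131  1.64717137]
60 [604.5  66.3] delta tool mm [-20.9  11.9]
45 [587.3  70.2] delta tool mm [-38.5  10.2]
30 [568.7  68.8] delta tool mm [-56.8  13.8]
15 [550.6  61.4] delta tool mm [-73.9  23.3]
7 [541.9  55.2] delta tool mm [-81.7  30.6]
0 [535.2  48.5] delta tool mm [-87.6  38.1]
```

```bash
python3 -m crank '[{"delta_pos":[-0.1,0.06,0.02],"twist":[0,0,0],"jaw":0},{"delta_pos":[-0.21,0.12,0.02],"twist":[0,0,0],"jaw":0},{"delta_pos":[-0.3,0.11,0.02],"twist":[0,0,0],"jaw":0},{"delta_pos":[-0.385,0.102,0.02],"twist":[0,0,0],"jaw":0}]'
python3 -m crank '[{"delta_pos":[-0.09,0.015,0],"twist":[0,0,0],"jaw":0},{"delta_pos":[-0.18,0.036,0],"twist":[0,0,0],"jaw":0},{"delta_pos":[-0.27,0.08,0],"twist":[0,0,0],"jaw":0},{"delta_pos":[-0.354,0.131,0],"twist":[0,0,0],"jaw":0}]'
python3 -m crank '[{"delta_pos":[-0.04,0.037,0],"twist":[0,0,0],"jaw":0},{"delta_pos":[-0.078,0.073,0],"twist":[0,0,0],"jaw":0},{"delta_pos":[-0.1,0.1,0],"twist":[0,0,0],"jaw":0},{"delta_pos":[-0.12,0.12,0],"twist":[0,0,0],"jaw":0},{"delta_pos":[-0.12,0.12,0],"twist":[0,0,0],"jaw":0}]'
```

```text
clock: 20.18
ee_pos: [587.3, 70.1, 81.3]
orientation: [-180.0, -0.2, -7.0]
contact_force: [2.0, 1.0, 1.0]
opening: -0.1
clock: 20.52
ee_pos: [549.1, 61.2, 78.8]
orientation: [-180.0, -0.0, -7.0]
contact_force: [1.1, 0.7, -0.0]
opening: 0.0
clock: 20.93
ee_pos: [536.4, 50.3, 78.6]
orientation: [180.0, 0.0, -7.0]
contact_force: [-0.1, 0.8, 0.1]
opening: 0.0
```

```bash
for i in 1 2 3; do python3 -m crank '[{"delta_pos":[0,0.012,0],"twist":[0,0,0],"jaw":0},{"delta_pos":[0,0.012,0],"twist":[0,0,0],"jaw":0}]' | grep -E "pos|force"; done
```

```text
ee_pos: [536.5, 49.4, 78.5]
contact_force: [-0.0, 0.3, -0.2]
ee_pos: [536.3, 48.3, 78.5]
contact_force: [-0.3, 1.0, -0.6]
ee_pos: [536.3, 48.0, 78.5]
contact_force: [1.4, 11.0, -1.8]
```

```bash
python3 -m crank '[{"delta_pos":[0,-0.15,0],"twist":[0,0,0],"jaw":0},{"delta_pos":[0,-0.3,-0.1],"twist":[0,0,0],"jaw":0},{"delta_pos":[0,-0.3,-0.5],"twist":[0,0,0],"jaw":0},{"delta_pos":[0,-0.3,-0.9],"twist":[0,0,0],"jaw":0},{"delta_pos":[0,-0.3,-1],"twist":[0,0,0],"jaw":0}]' | sed -n 2p
for i in 1 2 3 4; do python3 -m crank '[{"delta_pos":[0,0.3,0],"twist":[0,0,0],"jaw":0.5},{"delta_pos":[0.01,0.6,0],"twist":[0,0,0],"jaw":0.5},{"delta_pos":[0.015,0.867,0],"twist":[0,0,0],"jaw":0.5}]' | sed -n 2p; done
python3 - <<'E'
from h import *
np.set_printoptions(precision=2,suppress=True)
f=grab_frame('scene');g=grab_frame('top');grab_frame('scene');grab_frame('scene')
cv2.imwrite('pics/x3s.png',f)
s=get_state();print(s['clock'],s['ee_pos'],s['opening'],tool([496.5,-266.7,120]))
for t in('pin','pin_collar'):print(t,[(x['point'],x['conf']) for x in spot_point(t,'scene')[:2]])
print(proj('scene',[[499.5,-267,7],[499.5,-267,50]]))
E
```

```text
ee_pos: [541.4, 77.2, 184.9]
ee_pos: [530.7, -10.4, 179.0]
ee_pos: [521.4, -97.3, 178.7]
ee_pos: [512.3, -183.7, 178.7]
ee_pos: [503.2, -270.0, 178.6]
23.05 [ 503.45 -268.54  178.34] 42.68784220759884 [-0.07 -0.01  0.58]
pin [([167.0, 278.7], 0.44)]
pin_collar [([159.1, 202.2], 0.54), ([167.3, 270.6], 0.52)]
[[170.5  277.83]
 [165.44 263.69]]
```

```bash
python3 -m crank '[{"delta_pos":[-0.07,-0.015,0.2],"twist":[0,0,0],"jaw":0.5},{"delta_pos":[-0.07,-0.015,0.5],"twist":[0,0,0],"jaw":0.5},{"delta_pos":[-0.07,-0.015,0.75],"twist":[0,0,0],"jaw":0.5},{"delta_pos":[-0.07,-0.015,0.92],"twist":[0,0,0],"jaw":0.5},{"delta_pos":[-0.07,-0.015,0.92],"twist":[0,0,0],"jaw":0.5}]'
python3 -m crank '[{"delta_pos":[0,0,0],"twist":[0,0,0],"jaw":0.5},{"delta_pos":[0,0,0],"twist":[0,0,0],"jaw":0.5}]'
python3 - <<'E'
from h import *
f=grab_frame('scene');g=grab_frame('top')
print(get_state()['ee_pos'])
o=[cv2.resize(i[v:v+h,u:u+w],(400,300),interpolation=cv2.INTER_CUBIC) for i,(u,v,w,h) in((f,(110,195,120,90)),(cv2.imread('pics/x3s.png'),(260,205,120,90)))]
cv2.imwrite('pics/g6.png',np.hstack(o))
E
```

```text
clock: 23.57
ee_pos: [495.6, -263.9, 82.9]
orientation: [-179.9, 0.3, -6.9]
contact_force: [0.3, -1.0, -1.1]
opening: 42.7
clock: 23.73
ee_pos: [497.5, -265.5, 88.1]
orientation: [180.0, -0.1, -6.9]
contact_force: [-0.5, -0.1, 0.8]
opening: 42.6
[ 497.57852788 -265.82945206   88.34589138]
```

View pics/g6.png

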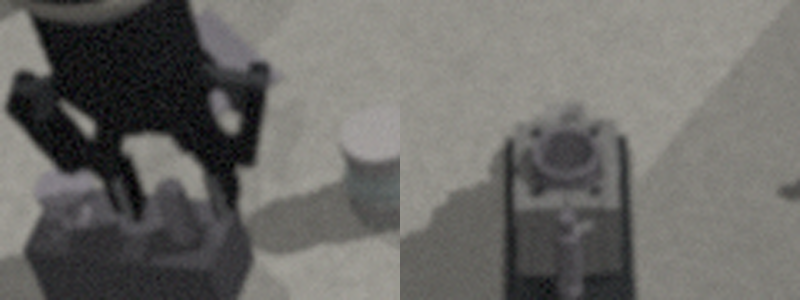

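```bash
python3 -m crank '[{"delta_pos":[0,0.005,0.02],"twist":[0,0,0],"jaw":0.4},{"delta_pos":[0,0.005,0.02],"twist":[0,0,0],"jaw":0.3},{"delta_pos":[0,0.005,0.02],"twist":[0,0,0],"jaw":0.2},{"delta_pos":[0,0.005,0.02],"twist":[0,0,0],"jaw":0},{"delta_pos":[0,0.005,0.02],"twist":[0,0,0],"jaw":0}]' 60
python3 -m crank '[{"delta_pos":[0,0,0],"twist":[0,0,0],"jaw":0},{"delta_pos":[0,0,0],"twist":[0,0,0],"jaw":0},{"delta_pos":[0,0,0],"twist":[0,0,0],"jaw":0},{"delta_pos":[0,0,0],"twist":[0,0,0],"jaw":0}]'
python3 -m crank '[{"delta_pos":[0,0,-0.1],"twist":[0,0,0],"jaw":0},{"delta_pos":[0,0,-0.25],"twist":[0,0,0],"jaw":0},{"delta_pos":[0,0,-0.4],"twist":[0,0,0],"jaw":0},{"delta_pos":[0,0,-0.6],"twist":[0,0,0],"jaw":0},{"delta_pos":[0,0,-0.75],"twist":[0,0,0],"jaw":0}]'
```

```text
clock: 24.25
ee_pos: [496.9, -266.3, 85.0]
orientation: [180.0, -0.0, -7.0]
contact_force: [-1.2, 1.1, 4.5]
opening: 14.1
clock: 24.58
ee_pos: [496.9, -266.3, 85.1]
orientation: [180.0, -0.0, -7.0]
contact_force: [-0.8, 0.5, 5.7]
opening: 14.1
clock: 25.0
ee_pos: [496.8, -266.2, 161.4]
orientation: [180.0, -0.0, -7.0]
contact_force: [-0.1, -0.3, -0.3]
opening: 14.3
```

```bash
for i in 1 2 3; do python3 -m crank '[{"delta_pos":[-0.03,-0.25,0],"twist":[0,0,0],"jaw":0},{"delta_pos":[-0.07,-0.5,0],"twist":[0,0,0],"jaw":0},{"delta_pos":[-0.1,-0.75,0],"twist":[0,0,0],"jaw":0},{"delta_pos":[-0.131,-0.909,0],"twist":[0,0,0],"jaw":0}]' | sed -n 2p; done
python3 -m crank '[{"delta_pos":[0,0,0.08],"twist":[0,0,0],"jaw":0},{"delta_pos":[0,0,0.08],"twist":[0,0,0],"jaw":0},{"delta_pos":[0,0,0.08],"twist":[0,0,0],"jaw":0}]'
python3 - <<'E'
from h import *
np.set_printoptions(precision=1,suppress=True)
f=grab_frame('scene');g=grab_frame('top');s=get_state();p=s['ee_pos'];print(p,s['clock'])
cv2.imwrite('pics/x4s.png',f);cv2.imwrite('pics/x4t.png',g)
t0=cv2.imread('pics/top0.png')
print('ear by top0 hole',onz('top',(270+182/400*110-.5,170+258/400*110-.5),56),'spot',onz('top',(320.4,237.4),56))
pin=p+[2.7,-.3,0]
print('tip pred',proj('scene',[pin-[0,0,78],pin-[0,0,35]]),'ear pred',proj('scene',[[493.8,9,56]]))
for t in('pin','pin_collar','ear_top'):print(t,[(x['point'],x['conf']) for x in spot_point(t,'scene')[:2]],[(x['point'],x['conf']) for x in spot_point(t,'top')[:2]])
o=[cv2.resize(i[v:v+h,u:u+w],(400,400),interpolation=cv2.INTER_CUBIC) for i,(u,v,w,h) in((g,(290,200,60,60)),(f,(275,195,60,60)))]
cv2.imwrite('pics/g7.png',np.hstack(o))
E
```

```text
ee_pos: [494.7, -172.7, 160.1]
ee_pos: [492.7, -80.7, 160.1]
ee_pos: [490.7, 11.1, 160.1]
clock: 26.25
ee_pos: [490.7, 8.9, 151.4]
orientation: [180.0, 0.0, -7.0]
contact_force: [-0.1, 0.1, -0.6]
opening: 14.5
[490.9   8.6 151.8] 26.35
ear by top0 hole [493.8   9.1  56. ] spot [499.5   7.4  56. ]
tip pred [[307.6 234.4]
 [307.  218.7]] ear pred [[308.2 240.7]]
pin [([306.0, 236.6], 0.55)] [([192.4, 350.4], 0.52), ([319.4, 234.9], 0.37)]
pin_collar [([307.4, 218.7], 0.71)] []
ear_top [([308.4, 239.2], 0.89), ([159.8, 202.9], 0.55)] [([320.5, 238.1], 0.76), ([496.4, 250.2], 0.18)]
```

View pics/g7.png

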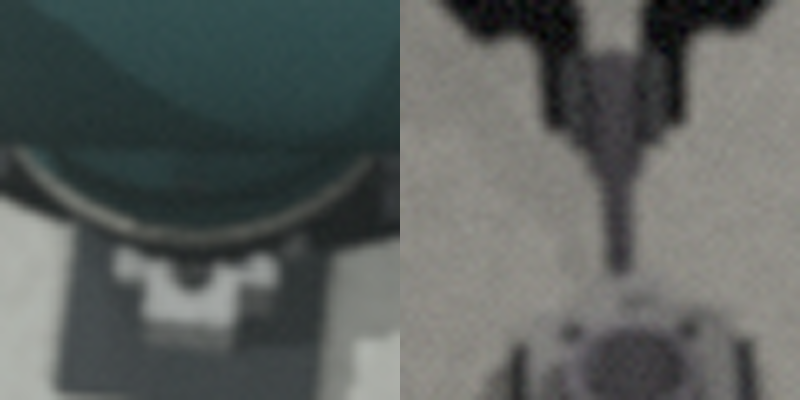

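```bash
python3 -m crank '[{"delta_pos":[0,-0.008,0.05],"twist":[0,0,0],"jaw":0},{"delta_pos":[0,-0.008,0.12],"twist":[0,0,0],"jaw":0},{"delta_pos":[0,-0.008,0.12],"twist":[0,0,0],"jaw":0}]' | grep -E "pos|force"
for i in 1 2 3; do python3 -m crank '[{"delta_pos":[0,0,0.02],"twist":[0,0,0],"jaw":0},{"delta_pos":[0,0,0.035],"twist":[0,0,0],"jaw":0},{"delta_pos":[0,0,0.035],"twist":[0,0,0],"jaw":0}]'| grep -E "pos|force"; done
```

```text
ee_pos: [490.4, 10.1, 137.8]
contact_force: [-0.4, 0.5, -0.1]
ee_pos: [490.9, 10.1, 135.8]
contact_force: [-0.9, -0.3, -0.2]
ee_pos: [490.9, 10.1, 132.3]
contact_force: [-0.7, 0.1, -1.2]
ee_pos: [490.9, 10.2, 128.8]
contact_force: [0.7, 2.0, -2.0]
```

```bash
for i in 1 2 3; do python3 -m crank '[{"delta_pos":[0,0,0.02],"twist":[0,0,0],"jaw":0},{"delta_pos":[0,0,0.045],"twist":[0,0,0],"jaw":0},{"delta_pos":[0,0,0.045],"twist":[0,0,0],"jaw":0}]'| grep -E "pos|force"; done
```

```text
ee_pos: [490.9, 10.2, 124.1]
contact_force: [0.8, 2.3, -1.7]
ee_pos: [490.9, 10.2, 119.6]
contact_force: [0.2, 3.1, -2.4]
ee_pos: [490.9, 10.1, 115.1]
contact_force: [1.1, 4.5, -1.2]
```

```bash
python3 -m crank '[{"delta_pos":[0,-0.008,0.02],"twist":[0,0,0],"jaw":0},{"delta_pos":[0,-0.008,0.045],"twist":[0,0,0],"jaw":0},{"delta_pos":[0,-0.008,0.045],"twist":[0,0,0],"jaw":0}]'| grep -E "pos|force"
for i in 1 2 3; do python3 -m crank '[{"delta_pos":[0,0,0.02],"twist":[0,0,0],"jaw":0},{"delta_pos":[0,0,0.045],"twist":[0,0,0],"jaw":0},{"delta_pos":[0,0,0.045],"twist":[0,0,0],"jaw":0}]'| grep -E "pos|force"; done
```

```text
ee_pos: [490.8, 10.6, 110.4]
contact_force: [0.3, 0.5, -0.0]
ee_pos: [490.9, 10.8, 106.0]
contact_force: [0.5, 0.4, -0.5]
ee_pos: [490.9, 10.8, 101.5]
contact_force: [0.1, 0.1, -0.1]
ee_pos: [490.9, 10.9, 97.1]
contact_force: [-0.1, 0.7, -0.9]
```

```bash
python3 -m crank '[{"delta_pos":[0,0,0.02],"twist":[0,0,0],"jaw":0},{"delta_pos":[0,0,0.045],"twist":[0,0,0],"jaw":0},{"delta_pos":[0,0,0.045],"twist":[0,0,0],"jaw":0}]'| grep -E "pos|force"
for i in 1 2 3; do python3 -m crank '[{"delta_pos":[0,0,0.012],"twist":[0,0,0],"jaw":0},{"delta_pos":[0,0,0.012],"twist":[0,0,0],"jaw":0}]'| grep -E "pos|force"; done
```

```text
ee_pos: [490.9, 10.9, 92.6]
contact_force: [-0.6, -0.0, -1.5]
ee_pos: [491.0, 10.8, 91.7]
contact_force: [0.3, 0.4, -0.8]
ee_pos: [491.3, 10.9, 91.1]
contact_force: [-1.3, -0.2, 2.9]
ee_pos: [491.5, 10.8, 90.9]
contact_force: [-8.5, -0.0, 15.2]
```

```bash
python3 -m crank '[{"delta_pos":[0,0,-0.018],"twist":[0,0,0],"jaw":0},{"delta_pos":[0,0,-0.018],"twist":[0,0,0],"jaw":0.25},{"delta_pos":[0,0,-0.018],"twist":[0,0,0],"jaw":0.4},{"delta_pos":[0,0,-0.018],"twist":[0,0,0],"jaw":0.4},{"delta_pos":[0,0,-0.018],"twist":[0,0,0],"jaw":0.4}]'
python3 -m crank '[{"delta_pos":[0,0,-0.1],"twist":[0,0,0],"jaw":0.4},{"delta_pos":[0,0,-0.3],"twist":[0,0,0],"jaw":0.4},{"delta_pos":[0,0,-0.6],"twist":[0,0,0],"jaw":0.5},{"delta_pos":[0,0,-0.9],"twist":[0,0,0],"jaw":1},{"delta_pos":[0,0,-0.9],"twist":[0,0,0],"jaw":1}]'
python3 - <<'E'
from h import *
np.set_printoptions(precision=1,suppress=True)
f=grab_frame('scene');cv2.imwrite('pics/x5s.png',f);g=grab_frame('top');cv2.imwrite('pics/x5t.png',g);s=get_state();print(s['ee_pos'],s['opening'])
for t in('pin_collar','pin','ear_top'):print(t,[(x['point'],x['conf']) for x in spot_point(t,'scene')[:2]],[(x['point'],x['conf']) for x in spot_point(t,'top')[:2]])
m=masks_of('pin','scene')
if m: y,x=np.nonzero(m[0]['pixels']);print(m[0]['conf'],x.min(),x.max(),y.min(),y.max())
print(proj('scene',[[493.9,10.3,13],[493.9,10.3,56],[493.9,10.3,94]]),'goal',tool([541.5,3.6,130]))
E
```

```text
clock: 30.57
ee_pos: [491.1, 10.8, 91.1]
orientation: [180.0, 0.0, -7.0]
contact_force: [0.2, -1.0, 1.2]
opening: 34.0
clock: 30.98
ee_pos: [492.8, 10.8, 188.0]
orientation: [-180.0, -0.4, -7.0]
contact_force: [0.7, 0.0, 0.8]
opening: 65.7
[491.6  10.8 182.9] 78.61147552070027
pin_collar [([308.7, 240.4], 0.53)] [([318.7, 242.9], 0.58)]
pin [([307.4, 295.2], 0.54)] [([140.2, 246.6], 0.67), ([317.8, 248.1], 0.64)]
ear_top [([306.6, 239.6], 0.57)] [([317.3, 238.1], 0.78)]
0.51 305 312 226 239
[[309.4 255.1]
 [308.9 240.6]
 [308.4 227.1]] goal [0.5 0.  0.5]
```

```bash
python3 -m crank '[{"delta_pos":[0.25,0.003,0],"twist":[0,0,0],"jaw":1},{"delta_pos":[0.54,0.006,0],"twist":[0,0,0],"jaw":1},{"delta_pos":[0.54,0.006,0.2],"twist":[0,0,0],"jaw":1},{"delta_pos":[0.54,0.006,0.4],"twist":[0,0,0],"jaw":1},{"delta_pos":[0.54,0.006,0.4],"twist":[0,0,0],"jaw":1}]'
python3 -m crank '[{"delta_pos":[0,0,0],"twist":[0,0,0],"jaw":1},{"delta_pos":[0,0,0],"twist":[0,0,0],"jaw":1}]'
```

```text
clock: 31.85
ee_pos: [543.3, 3.7, 136.9]
orientation: [180.0, 0.3, -7.0]
contact_force: [-0.4, -0.2, -1.4]
opening: 85.5
clock: 32.02
ee_pos: [544.8, 3.7, 142.3]
orientation: [-180.0, -0.0, -7.0]
contact_force: [1.0, 0.1, 0.8]
opening: 85.1
```

Positioned at (544.8, 3.7). Descend 75 mm, gently, then close.

```bash
python3 -m crank '[{"delta_pos":[0,0,0.15],"twist":[0,0,0],"jaw":1},{"delta_pos":[0,0,0.3],"twist":[0,0,0],"jaw":1},{"delta_pos":[0,0,0.45],"twist":[0,0,0],"jaw":1},{"delta_pos":[0,0,0.5],"twist":[0,0,0],"jaw":1}]'| grep -E "pos|force"
python3 -m crank '[{"delta_pos":[0,0,0.1],"twist":[0,0,0],"jaw":1},{"delta_pos":[0,0,0.2],"twist":[0,0,0],"jaw":1},{"delta_pos":[0,0,0.25],"twist":[0,0,0],"jaw":1},{"delta_pos":[0,0,0.25],"twist":[0,0,0],"jaw":1}]'| grep -E "pos|force"
python3 -m crank '[{"delta_pos":[0,0,0],"twist":[0,0,0],"jaw":0.8},{"delta_pos":[0,0,0],"twist":[0,0,0],"jaw":0.7},{"delta_pos":[0,0,0],"twist":[0,0,0],"jaw":0.6},{"delta_pos":[0,0,0],"twist":[0,0,0],"jaw":0.5},{"delta_pos":[0,0,0],"twist":[0,0,0],"jaw":0.5}]' 40
```

```text
ee_pos: [544.3, 3.7, 90.8]
contact_force: [-0.1, -0.1, -0.6]
ee_pos: [544.3, 3.7, 65.4]
contact_force: [-1.0, 0.6, -0.8]
clock: 33.1
ee_pos: [545.0, 3.9, 67.2]
orientation: [-180.0, -0.1, -7.0]
contact_force: [-2.1, 1.9, 6.4]
opening: 57.4
```

```bash
for i in 1 2; do python3 -m crank '[{"delta_pos":[0,0,0],"twist":[0,0,0],"jaw":0},{"delta_pos":[0,0,0],"twist":[0,0,0],"jaw":0},{"delta_pos":[0,0,0],"twist":[0,0,0],"jaw":0},{"delta_pos":[0,0,0],"twist":[0,0,0],"jaw":0},{"delta_pos":[0,0,0],"twist":[0,0,0],"jaw":0}]' 80; done
python3 - <<'E'
from h import *
f=grab_frame('scene');i=cv2.resize(f[140:290,200:400],(800,600),interpolation=cv2.INTER_CUBIC);cv2.imwrite('pics/fin.png',i)
s=get_state();print(s['clock'],s['opening'],s['contact_force'])
for t in('brush','pin_collar','spindle','jar','bottle','beaker','dish'):
    print(t,[(np.round(x['point'],1).tolist(),round(x['conf'],2)) for x in spot_point(t,'scene')[:1]])
E
```

```text
clock: 33.52
ee_pos: [545.0, 3.9, 67.4]
orientation: [-180.0, -0.1, -7.0]
contact_force: [-4.0, 1.4, 8.8]
opening: 56.4
clock: 33.93
ee_pos: [545.0, 3.8, 67.5]
orientation: [-180.0, -0.1, -7.0]
contact_force: [-4.6, 1.4, 9.8]
opening: 56.3
33.9833 56.30159202895072 [-4.49570457  2.63905502  7.9211971 ]
brush []
pin_collar []
spindle [([140.4, 272.5], 0.74)]
jar [([229.6, 251.4], 0.64)]
bottle [([204.1, 354.2], 0.62)]
beaker [([452.3, 332.9], 0.76)]
dish [([308.8, 360.9], 0.86)]
```

```bash
python3 -c "
from station import *
print(close_job())"
```

```text
the job is handed in; nothing more can be done
None
```

The job is done and handed in at about 34 s of robot time. The gripper is still holding both halves squeezed together at 80 N.

- **Scrubbing:** I made two strokes down to firm contact at the bottom (about 6 N, then a brief 34 N peak) and back up to the rim. The brush is back in its stand, and the picture matched its starting pose.
- **One disagreement:** by the brush's position in the grip, bottom contact came about 6 mm lower than the stated cup floor (z about 10 mm, not 16). I did not find out why. The pictures and the arm position both put the brush inside the cup.
- **Closing:** I pushed the swinging half shut to its stop, with 11 N of resistance at the expected position.
- **Pin:** I put the pin through all three ears until its collar seated, at the expected height and with 15 N of resistance, then let go. The camera showed the collar and the pin's top where they should be.
- **Final hold:** the opening reads 56.3 mm across the 58 mm backs. The reading ran a similar amount low on the brush handle and on the pin.
- **Not confirmed at the end:** I had used up the picture views, so I did not view the final scene. The detector still found the spindle, jar, bottle, beaker and dish within about 4 pixels of where they started. It did not find the brush or the pin collar in that last frame. I did not look for the spatula or the wrench.

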